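# Start a hearing-aid measurement in the test box

### The job

A hearing aid is ready in the hearing-instrument test box on the desk. Gently and with the fingertips only, push its carriage along the rods by the upright tab as far as the stop beside the loudspeaker without touching the hearing aid itself, swing the lid shut and press its front edge down until the catch holds it, then press the round start button on the deck and let go. Grasp and lift nothing, and leave the jar, otoscope and ear bulb that stand around as they are.

Things in the scene. Friction and masses are not known exactly. Their poses are not given: they have to be found in the camera images.
- test_box: Cream test box, 210 x 330 mm, fixed on four short legs. Origin: centre of its underside, on the desk; x from its front to its rear (hinge) side, y to its left, z up; turned up to 0.25 rad. Foam-lined well: x -70 to 75, y -65 to 150 mm, floor 47, rim 107 mm above the desk; loudspeaker grille on its left (+y) end wall. The flat control deck is right of y = -85 mm, its top 107 mm high.
- carriage (a joint): Aluminium carriage (54 x 60 mm) on two rods along the box's y, in m: 0 at the loading end (right), 0.075 against the steel stop beside the loudspeaker (left). Starts at 0 to 0.025; friction 1.2 N, stays where it is left; push it with less than 20 N. At 0 its middle is at box (-30, 13) mm and the free gap between its tab and the right end wall of the well is 48 mm.
- tab_back (a point): Centre of the back (right, -y) face of the carriage's upright tab, the face to push to the box's +y. Tab 32 mm wide (box x), 4 mm thick, standing from 67 to 96 mm above the desk; this point is 84 mm above the desk and travels with the carriage.
- lid (a joint): Lid angle in rad: 0 shut and held by the catch, 1.57 upright; starts at 1.35 to 1.5. A spring balances it: let go half way it swings open again; near shut it takes about 3 N at the front edge. Pressing the front edge with about 10 N takes it to its stop at -0.012, past a sprung catch that snaps over a steel staple; let go, it then stays at about 0.
- lid_hinge (a point): Point on the lid's hinge line at mid width: box (92, 36) mm, 112 mm above the desk; the line runs along the box's y. The lid plate is 242 mm wide and reaches 185 mm from this line (a 40 mm wide finger lip at its middle 191 mm). Its outer face lies 10 mm and its inner face 3 mm (foam and staple more) off the plane through the hinge line.
- lid_outer (a point): Point on the lid's outer (upper) face at mid width, 160 mm from the hinge line: push the lid over from behind by this face, not gripped, then press down here. Shut, it is 122 mm above the desk; open, the face looks to the rear (box +x). Local z is the outward normal of the face, local x points from front edge to hinge.
- start_button (a joint): Travel of the start button in m: 0 up, 0.004 fully down; sprung, 1 to 5 N. It counts as pressed from 0.0025.
- button_top (a point): Centre of the top of the round grey start button (27 mm across, the only round one) on the deck at box (-58, -126) mm; its top is 114 mm above the desk.
- tip_jar: Small white-lidded jar of ear tips, 49 mm across, 57 mm high, loose, to the left of the box; origin under its centre.
- otoscope: Otoscope lying on its side, 138 x 67 x 28 mm, loose, to the left of the box; origin under its centre.
- ear_bulb: Small ear bulb with cap, 27 mm across, 36 mm high, loose, to the right of the box; origin under its centre.
- hearing_aid: Middle of the grey hearing aid (about 30 mm long, 9 mm thick) lying on the steel coupler of the carriage, 40 mm to the left (+y) of the tab's back face, 89 mm above the desk. Not to be touched.

How it is judged (in metres and radians):
On the way, in this order (a step that is already met when the one before it is completed fails the run):
1. the carriage is pushed against its stop (value of joint carriage above 0.071 m), for 0.2 s.
2. the lid is shut over it (value of joint carriage above 0.071 m and value of joint lid below 0.02 rad), for 0.2 s.
3. the start button is pressed with the lid shut (all of step 2 and value of joint start_button above 0.0025 m), for 0.1 s.
At the end, for the whole second after the job is handed in: The carriage is within 4 mm of its stop, the lid is held shut by the catch (below 0.02 rad) and at rest, and the start button has been pressed with the lid shut and is up again (all of step 2 and velocity of joint lid between -0.05 and 0.05 rad/s and value of joint start_button below 0.001 m); the robot touches nothing.
It fails at once if the hearing aid is touched (over 1 N) (contact force between the fingers and hearing_aid above 1 N).
It fails at once if the start button is pressed while the lid is open (value of joint start_button above 0.0025 m and value of joint lid above 0.05 rad).
It fails at once if the carriage is gripped or jammed against its stop (over 30 N) (contact force between the fingers and carriage above 30 N).
It fails at once if the lid is gripped, a finger pressing on its inner face (over 5 N) (contact force between the fingers and lid_c1 above 5 N).
It fails at once if the jar, the otoscope or the ear bulb is shifted or lifted by more than 20 mm (distance of any of tip_jar, otoscope, ear_bulb from where it was at the start of the episode above 0.02 m).
It also fails if it takes over 61 s, if anything falls off the work surface, if the arm or the gripper's body presses on something with over 40 N, if the wrist force passes 120 N, or if a joint passes its speed limit or range.

### The arm

A 6-joint arm with a two-finger parallel gripper is mounted at the origin on a cart in front of the work surface, level with it; the furniture and walls round the work are solid. World frame = base frame: x ahead of the robot, y to its left, z up, the work surface at z = 0. Lengths are in m, angles in degrees, forces in N, time in s.
With the tool pointing down it reaches from about 0.35 to 0.875 m from the base axis. Payload 4.2 kg.
Tool frame: the origin (TCP) lies midway between the tips of the shut fingers; the grasp point (between the pads) lies 19 mm behind it; z points along the fingers, y is the line along which they close (so a half turn about z gives the same grasp; the last joint's range is limited). The gripper opens to 87 mm and grips with 3 to 60 N. Pads are 19 mm wide; open, the fingers measure 117 mm over their backs; the gripper's body (75 mm by 190 mm) begins 51 mm behind the grasp point.
Start: joints at [14.817, 22.042, 0.453, 0, -68.411, -14.817], TCP at [0.625, 0, 0.223] pointing down, gripper open.
Joint ranges: [-179.83, 179.83], [-69.29, 118.12], [-61.27, 80.66], [-181.25, 117.63], [-171.15, -9.14], [-177.46, 177.46]. Speed limits (degrees/s): [159.86, 159.86, 180, 180, 180, 180].

### API

Orientations are given as a 3x3 rotation matrix whose columns are the frame's x, y, z axes.
In Python, from station import r, vision, monitor, finish_job gives the robot as it stands (r), with the cameras (vision), the job as plain functions and the readings (monitor).
- The arm moves only by the shell command python3 steer.py 'ROWS'. ROWS is a JSON list that holds a single list of rows (three levels of brackets), with 1 to 8 rows, each of 7 numbers: the opening from 0.0 (shut) to 1.0 (fully open), then dx, dy, dz in fractions of the full range, 1 being 0.5 m, then a rotation vector rx, ry, rz in fractions of the full range, 1 being 90 degrees; each row is the pose to reach, as a shift and turn from the pose commanded when the command began, along the tool's axes at that moment; what a row does not reach only later rows make up. A row lasts 1/10 s, in which the tool goes at most 0.05 m and 8.59 degrees, less where a joint would pass 70% of its speed; a pose out of reach is approached as far as the arm can. The fingers move at their own pace and stop on an object; the grip force is fixed at half the most. Time passes only in rows, so rows that do not move let the fingers close. It prints the time, the measured TCP pose, the force, the opening and the grip force at its end. Shift and turn numbers lie between -1 and 1, and a call with a number outside is refused. Input that does not fit is refused with a message, and nothing moves.
- monitor.sense(): the state, without advancing time (a new reading comes with each control period).
- vision.capture(name): name is "scene" or "side" or "wrist"; returns a dict with "pixels" (480x640x3 uint8, red, green, blue), "z_map" (480x640 float32, m along the optical axis (not along the pixel's ray), 0 where there is no reading), "K" (3x3 intrinsics, pixels), "world_from_camera" (4x4, takes a point from camera to world coordinates). Camera axes: x right, y up, looking along -z (the intrinsics and any distortion apply to the point x, -y, -z); pixel columns grow to the right and rows downward; lengths in m; the calibration is good to about 2 mm. A picture is of the moment at which its call begins.
- finish_job(): hands the job in; it is judged then, once.
The state is a dict: "time_s": time; "joints": joint angles; "joint_velocities": joint speeds; "effort": joint torques, N m; "tcp_pos": TCP position; "ee_rot": TCP orientation; "wrist_force": force on the tool from outside, world axes, zero at the start; "moment": the same for the moment, N m; "gripper_width": opening from 0.0 (shut) to 1.0 (fully open); "gripper_force": force on a finger pad.
Only numpy, scipy, OpenCV 4.12 (cv2) and the standard library are available. Lean on these libraries where they do the work, as an engineer would, in place of code of your own. Each camera call takes 0.05 s, during which the arm holds its last target. There are 200 camera calls.

## Working session

There is one attempt and no reset: what is moved stays moved. The work goes in short steps, Python scripts to look and compute and a shell command to move; the robot and the scene stay as the last step left them, time stands still between calls to the robot, and variables do not carry over. Pictures are saved under pics/ and viewed, at most 10 in all, crops included, and the job is handed in when it is done.

```bash
ls; mkdir -p pics
python3 - <<'E'
from station import r, vision, monitor, finish_job
import cv2,numpy as np
for n in("scene","side"):
    c=vision.capture(n); cv2.imwrite(f"pics/{n}0.png",c["pixels"][:,:,::-1]); np.savez(f"{n}0.npz",**c)
    print(n,c["K"].tolist(),c["world_from_camera"].round(3).tolist())
print(monitor.sense())
E
```

```text
pics
station.py
steer.py
scene [[511.4002058237264, 0.0, 330.5801001842925], [0.0, 511.4002058237264, 244.91496506263275], [0.0, 0.0, 1.0]] [[0.718, 0.481, -0.503, -0.03], [-0.696, 0.508, -0.508, -0.555], [0.011, 0.715, 0.7, 0.904], [0.0, 0.0, 0.0, 1.0]]
side [[561.7016513119177, 0.0, 313.8381808591424], [0.0, 561.7016513119177, 239.7699882766252], [0.0, 0.0, 1.0]] [[0.981, 0.101, -0.163, 0.362], [-0.192, 0.523, -0.831, -0.85], [0.002, 0.846, 0.532, 0.703], [0.0, 0.0, 0.0, 1.0]]
{'time_s': 0.1, 'joints': array([ 1.48171484e+01,  2.20846107e+01,  3.90161853e-01, -2.25079647e-02,
       -6.84105742e+01, -1.48178018e+01]), 'joint_velocities': array([ 0.0342595 , -0.10186521,  0.05761102, -0.01182428,  0.02177562,
       -0.04965248]), 'effort': array([-9.54687639e-04, -3.91305757e+01,  1.87788659e+01,  4.22791332e+00,
        1.67378207e-02,  3.93042337e-04]), 'tcp_pos': array([6.24488831e-01, 1.62169780e-05, 2.21612084e-01]), 'ee_rot': array([[-1.56177128e-04, -9.99998248e-01, -1.86543151e-03],
       [-9.99999981e-01,  1.56393085e-04, -1.15622862e-04],
       [ 1.15914400e-04,  1.86541341e-03, -9.99998253e-01]]), 'wrist_force': array([ 0.21541863,  0.39839271, -0.97560404]), 'moment': array([ 0.02867636,  0.03560246, -0.01909908]), 'gripper_force': 0.0, 'gripper_width': 0.9991799840307302}
```

View pics/scene0.png

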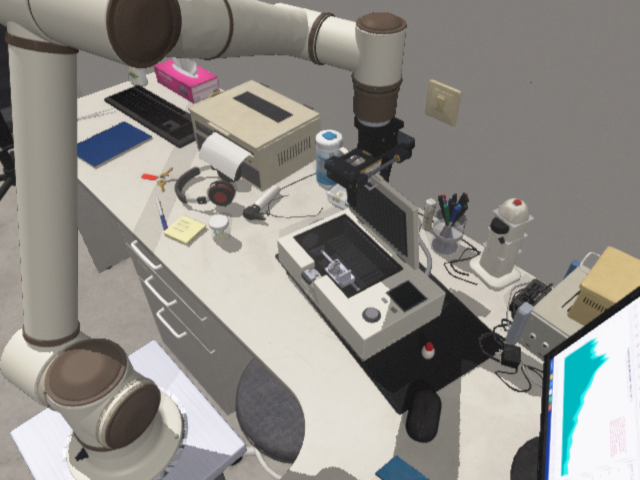

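View pics/side0.png

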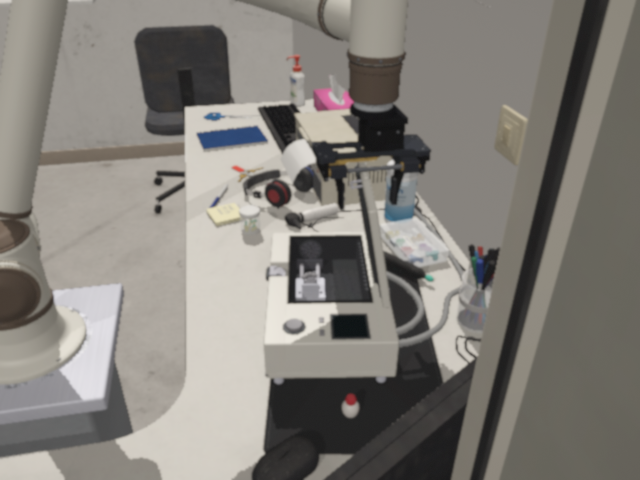

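The scene picture shows the box with its button at (371,314), the carriage near (340,270) and the lid open. In the side picture the button is at (294,326) and the tab/carriage near (310,285). The jar and otoscope are on the left and the ear bulb on the right, and the gripper is over the left half of the box. Next I'll fit the box top from the depth clouds.

```bash
cat > h.py <<'E'
import numpy as np,cv2
def cloud(c):
    K=c["K"];z=c["z_map"];v,u=np.mgrid[:480,:640]
    p=np.stack([(u-K[0,2])/K[0,0]*z,-(v-K[1,2])/K[1,1]*z,-z],-1)
    W=c["world_from_camera"];q=p@W[:3,:3].T+W[:3,3]
    q[z<=0]=np.nan;return q
def proj(c,P):
    W=c["world_from_camera"];p=(np.asarray(P)-W[:3,3])@W[:3,:3]
    K=c["K"];return np.stack([K[0,0]*p[...,0]/-p[...,2]+K[0,2],K[1,1]*p[...,1]/p[...,2]+K[1,2]],-1)
E
python3 - <<'E'
from h import *
for n,b,pts in(("scene",(371,312),[(362,350),(443,293),(280,240),(340,266)]),("side",(294,325),[(267,362),(395,364),(275,237),(310,285)])):
    c=np.load(n+"0.npz");q=cloud(c)
    print(n,"button",q[b[1],b[0]].round(4),[q[y-3,x].round(3).tolist() for x,y in pts])
    m=(abs(q[...,2]-.107)<.006)&(q[...,0]>.4)&(q[...,0]<.85)&(abs(q[...,1])<.45)
    m=cv2.morphologyEx(m.astype(np.uint8),cv2.MORPH_OPEN,np.ones((3,3)))
    k,l,s,_=cv2.connectedComponentsWithStats(m)
    i=1+s[1:,4].argmax();P=q[l==i]
    print(s[i],np.median(P[:,2]),cv2.minAreaRect((P[:,:2]*1000).astype(np.float32)))
E
```

```text
scene button [ 0.4639 -0.17    0.1151] [[0.414, -0.196, 0.075], [0.619, -0.229, 0.105], [0.545, 0.211, 0.001], [0.545, -0.004, 0.068]]
[ 278  208  167  132 6491] 0.1067797885231554 ((543.0330810546875, -55.81764221191406), (333.568115234375, 211.9990997314453), 80.24903869628906)
side button [ 0.4631 -0.1765  0.1163] [[0.415, -0.2, 0.074], [0.615, -0.234, 0.065], [0.472, 0.113, 0.11], [0.518, -0.021, 0.08]]
[ 263  232  136  116 8051] 0.10855652905595525 ((538.1610107421875, -55.5155029296875), (340.8978576660156, 211.1407012939453), 81.73456573486328)
```

The manual's scale: shifts go in shares of 0.5 m and turns go in shares of 90 degrees. Converting my numbers, -0.15 m / 0.5 = -0.3, -0.12 m / 0.5 = -0.24.

```bash
python3 steer.py '[[[0,0,0,-0.08,0,0,0],[0,0,0,-0.16,0,0,0],[0,0,0.04,-0.24,0,0,0],[0,0,0.08,-0.28,0,0,0],[0,0.1,0.12,-0.3,0,0,0],[0,0.14,0.16,-0.3,0,0,0],[0,0.14,0.16,-0.3,0,0,0]]]'
python3 - <<'E'
from station import r, vision, monitor, finish_job
from h import *
for n in("wrist","scene","side"):
    c=vision.capture(n);np.savez(n+"1.npz",**c);cv2.imwrite(f"pics/{n}1.png",c["pixels"][:,:,::-1])
    q=cloud(c)
    m=(abs(q[...,2]-.107)<.006)&(q[...,0]>.4)&(q[...,0]<.85)&(abs(q[...,1])<.45)
    m=cv2.morphologyEx(m.astype(np.uint8),cv2.MORPH_OPEN,np.ones((3,3)))
    k,l,s,_=cv2.connectedComponentsWithStats(m)
    i=1+s[1:,4].argmax();P=q[l==i]
    print(n,np.median(P[:,2]),cv2.minAreaRect((P[:,:2]*1000).astype(np.float32)))
E
```

```text
time_s: 0.8
tcp_pos: [0.5428, -0.0721, 0.3739]
ee_rot: [[-0.003, -1.0, 0.001], [-1.0, 0.003, 0.0], [-0.0, -0.001, -1.0]]
wrist_force: [0.6, -0.4, 0.7]
gripper_width: 0.447
gripper_force: 0.0
wrist 0.10795655922514302 ((530.1641235351562, -116.3966293334961), (205.92674255371094, 210.71080017089844), 80.05831909179688)
scene 0.10680071600971702 ((542.4840087890625, -55.763641357421875), (333.39837646484375, 212.5972900390625), 80.46588134765625)
side 0.10855509833403948 ((537.821044921875, -57.05760192871094), (336.68890380859375, 211.3002166748047), 81.76205444335938)
```

View pics/wrist1.png

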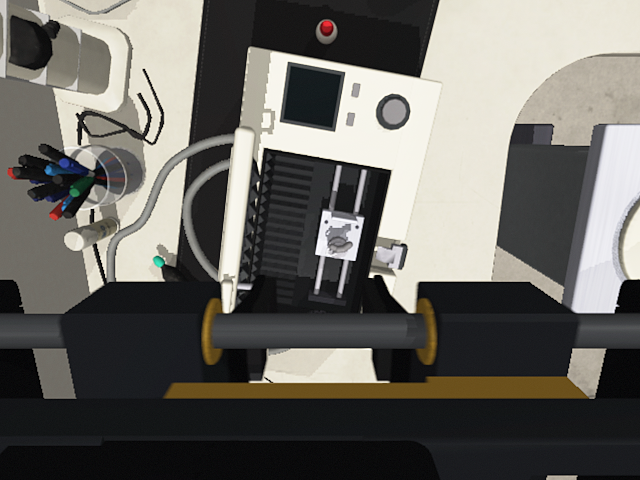

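The wrist picture shows the button at (393,111), the tab's back edge along row ~211 (columns 322–363), the hearing aid at (343,243), and the lid edge-on on the left. I'll combine the fits and check the tab, the lid angle and the joint values.

```bash
cat >> h.py <<'E'
th=np.radians(-9.7);c_,s_=np.cos(th),np.sin(th)
R=np.array([[c_,-s_,0],[s_,c_,0],[0,0,1]]);O=np.array([.5415,-.0556,0])
w=lambda x,y,z:R@(np.array([x,y,z])/1000.)+O
tob=lambda q:(q-O)@R*1000
E
python3 - <<'E'
from h import *
w1=np.load("wrist1.npz");q=tob(cloud(w1))
print("button pred px",[proj(np.load(n+"1.npz"),w(-58,-126,114)).round(1).tolist() for n in("wrist","scene","side")])
for n in ("wrist","scene","side"):
    b=tob(cloud(np.load(n+"1.npz")));
    m=(b[...,2]>112)&(b[...,2]<118)&(abs(b[...,0]+58)<25)&(abs(b[...,1]+126)<25)
    print(n,"btn",m.sum(),(b[m].min(0)/2+b[m].max(0)/2).round(1),b[m].mean(0).round(1))
    m=(b[...,2]>88)&(b[...,2]<99)&(abs(b[...,0]+30)<20)&(b[...,1]>-65)&(b[...,1]<20)
    print(n,"tab",m.sum(),np.percentile(b[m],[2,25,50,75,98],axis=0).round(1).tolist())
    m=(b[...,2]>150)&(b[...,2]<330)&(b[...,0]>20)&(b[...,0]<150)&(abs(b[...,1]-36)<125)
    if n!="side": m&=b[...,2]<300
    P=b[m];print(n,"lid",m.sum(),P.min(0).round(),P.max(0).round(),np.polyfit(P[:,2],P[:,0],1))
for p in w(-30,-17,96),w(-30,8,96): print("tab back top joint 0/0.025?",proj(w1,p))
print(w(-30,13,0),w(92,36,112))
E
```

```text
button pred px [[392.7, 110.7], [370.7, 312.6], [293.4, 323.5]]
wrist btn 514 [ -58.8 -125.8  114.8] [ -58.7 -125.3  115. ]
wrist tab 117 [[-45.3, 1.2, 88.8], [-38.0, 1.5, 94.5], [-30.2, 2.4, 95.8], [-22.9, 3.7, 96.5], [-15.6, 5.2, 98.0]]
wrist lid 4761 [ 46. -85. 150.] [ 86.  49. 300.] [ 0.06262496 42.07373669]
scene btn 110 [ -57.  -127.2  114.4] [ -57.1 -127.2  114. ]
scene tab 44 [[-43.8, -1.0, 88.2], [-35.1, 0.7, 90.6], [-28.3, 1.6, 93.4], [-19.8, 2.8, 95.1], [-12.7, 4.8, 98.1]]
scene lid 3794 [ 38. -87. 150.] [ 93. 157. 300.] [-0.14336794 99.49887467]
side btn 164 [ -57.  -127.3  115. ] [ -57.9 -128.6  115.4]
side tab 93 [[-45.5, -1.6, 88.6], [-36.5, -0.3, 91.4], [-29.2, 0.7, 94.1], [-22.0, 1.9, 96.7], [-14.8, 4.1, 98.6]]
side lid 1977 [ 38. -89. 150.] [ 96. 157. 304.] [ -0.16213901 106.65553052]
tab back top joint 0/0.025? [346.84651909 203.23757649]
tab back top joint 0/0.025? [343.00621474 223.51817684]
[ 0.51411926 -0.03773117  0.        ] [ 0.63825034 -0.0356157   0.112     ]
```

```bash
cat >> h.py <<'E'
def to(x,y,z):
    from station import r, vision, monitor, finish_job
    s=monitor.sense();T=s["ee_rot"];d=w(x,y,z)-s["tcp_pos"]
    Rt=np.column_stack([-R[:,0],R[:,1],[0,0,-1.]])
    print("t",s["time_s"],"box",tob(s["tcp_pos"]).round(1),"F box",(s["wrist_force"]@R).round(1),"d tool",(T.T@d).round(4),"rot",np.degrees(cv2.Rodrigues(T.T@Rt)[0].ravel()).round(2))
E
python3 steer.py '[[[0,0,0,0,0,0,0.0944],[0,0,0,0,0,0,0.1889],[0,0,0,0,0,0,0.2778],[0,0,0,0,0,0,0.3667],[0,0,0,0,0,0,0.4556],[0,0,0,0,0,0,0.5444],[0,0,0,0,0,0,0.6333],[0,0,0,0,0,0,0.7222]]]' >/dev/null
python3 steer.py '[[[0,0,0,0,0,0,0.0944],[0,0,0,0,0,0,0.1889],[0,0,0,0,0,0,0.2778],[0,0,0,0,0,0,0.3667],[0,0,0,0,0,0,0.3856],[0,0,0,0,0,0,0.3856]]]'
python3 -c "from h import *;to(-36,-26,130)"
```

```text
time_s: 2.35
tcp_pos: [0.5454, -0.0693, 0.3718]
ee_rot: [[-0.986, 0.166, -0.001], [0.166, 0.986, -0.0], [0.001, -0.0, -1.0]]
wrist_force: [-0.7, -0.1, -0.4]
gripper_width: 0.001
gripper_force: 0.0
t 2.35 box [  6.2 -12.8 371.8] F box [-0.7 -0.3 -0.4] d tool [ 0.0419 -0.013   0.2418] rot [-0.02 -0.07  0.17]
```

To row units: 0.242 m / 0.5 = 0.484, 0.24 m / 0.5 = 0.48, 0.2 degrees / 90 = 0.0022.

```bash
python3 steer.py '[[[0,0.084,-0.026,0,0,0,0.0022],[0,0.084,-0.026,0.1,0,0,0.0022],[0,0.084,-0.026,0.2,0,0,0.0022],[0,0.084,-0.026,0.3,0,0,0.0022],[0,0.084,-0.026,0.4,0,0,0.0022],[0,0.084,-0.026,0.48,0,0,0.0022],[0,0.084,-0.026,0.484,0,0,0.0022],[0,0.084,-0.026,0.484,0,0,0.0022]]]'
python3 - <<'E'
from h import *;to(-36,-26,78)
from station import r, vision, monitor, finish_job
c=vision.capture("side");I=c["pixels"][200:400,220:420,::-1]
cv2.imwrite("pics/side2.png",cv2.resize(I,(600,600)))
E
```

```text
time_s: 3.15
tcp_pos: [0.5021, -0.0757, 0.1309]
ee_rot: [[-0.985, 0.17, -0.001], [0.17, 0.985, -0.001], [0.0, -0.001, -1.0]]
wrist_force: [1.0, -0.2, 1.1]
gripper_width: 0.001
gripper_force: 0.0
t 3.15 box [-35.5 -26.5 130.9] F box [ 1.  -0.   1.1] d tool [0.0005 0.0005 0.0529] rot [-0.06 -0.02 -0.08]
```

View pics/side2.png

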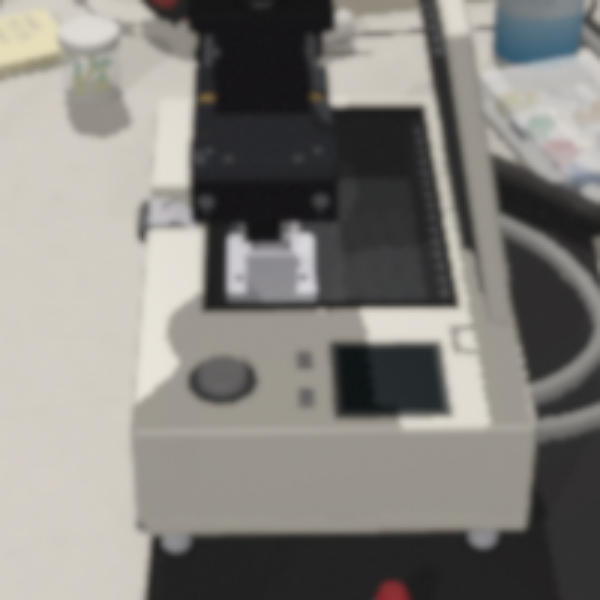

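The crop shows the fingers at about (265,235) and the tab's bright back face at (270,265). Because of the tip's height they look like they overlap, so I'll check with a projection.

Run:
```python
from h import *
c=np.load("side1.npz")
for p in [(-36,-41,131),(-36,-11,131),(-30,0.5,96),(-30,.5,67),(-46,.5,96),(-14,.5,96),(-30,43,43+0)]:
    print(p,((proj(c,w(*p))-[220,200])*3).round())
```

```text
(-36, -41, 131) [259. 248.]
(-36, -11, 131) [259. 218.]
(-30, 0.5, 96) [269. 254.]
(-30, 0.5, 67) [269. 292.]
(-46, 0.5, 96) [242. 254.]
(-14, 0.5, 96) [295. 254.]
(-30, 43, 43) [268. 281.]
```

The projection matches, so I'll go down behind the tab.

To row units: 0.052 m / 0.5 = 0.104, 0.04 m / 0.5 = 0.08.

```bash
python3 steer.py '[[[0,0,0,0.04,0,0,0],[0,0,0,0.08,0,0,0],[0,0,0,0.104,0,0,0],[0,0,0,0.104,0,0,0]]]'; python3 steer.py '[[[0,0,0.02,0,0,0,0],[0,0,0.04,0,0,0,0],[0,0,0.06,0,0,0,0],[0,0,0.08,0,0,0,0],[0,0,0.1,0,0,0,0],[0,0,0.11,0,0,0,0],[0,0,0.11,0,0,0,0]]]'
python3 -c "from h import *;to(-36,43,78)"
```

```text
time_s: 3.6
tcp_pos: [0.5018, -0.0756, 0.0789]
ee_rot: [[-0.985, 0.171, 0.0], [0.171, 0.985, -0.0], [-0.0, 0.0, -1.0]]
wrist_force: [0.0, -0.0, 0.5]
gripper_width: 0.001
gripper_force: 0.0
time_s: 4.3
tcp_pos: [0.5109, -0.0205, 0.0784]
ee_rot: [[-0.985, 0.171, -0.0], [0.171, 0.985, 0.0], [0.0, 0.0, -1.0]]
wrist_force: [0.1, 0.5, 0.9]
gripper_width: 0.008
gripper_force: 0.0
t 4.3 box [-36.1  29.4  78.4] F box [-0.   0.5  0.9] d tool [-0.0001  0.0136  0.0004] rot [ 0.02 -0.01 -0.14]
```

To row units: 0.01 m / 0.5 = 0.02, 0.008 m / 0.5 = 0.016.

```bash
python3 steer.py '[[[0,0,0.008,0,0,0,0],[0,0,0.016,0,0,0,0],[0,0,0.02,0,0,0,0],[0,0,0.02,0,0,0,0]]]'
python3 -c "from h import *;to(-36,43,78)"
python3 steer.py '[[[0,0,0.004,0,0,0,0],[0,0,0.006,0,0,0,0],[0,0,0.006,0,0,0,0]]]'
python3 -c "from h import *;to(-36,43,78)"
```

```text
time_s: 4.7
tcp_pos: [0.5125, -0.0115, 0.0784]
ee_rot: [[-0.985, 0.172, -0.0], [0.172, 0.985, 0.0], [0.0, 0.0, -1.0]]
wrist_force: [0.6, -1.0, -0.1]
gripper_width: 0.001
gripper_force: 0.1
t 4.7 box [-36.   38.6  78.4] F box [ 0.7 -0.9 -0.1] d tool [-0.      0.0044  0.0004] rot [ 0.01 -0.01 -0.2 ]
time_s: 5.0
tcp_pos: [0.513, -0.0087, 0.0785]
ee_rot: [[-0.985, 0.172, -0.0], [0.172, 0.985, 0.0], [0.0, 0.0, -1.0]]
wrist_force: [-0.9, -0.7, -1.0]
gripper_width: 0.014
gripper_force: 0.3
t 5.0 box [-36.   41.5  78.5] F box [-0.8 -0.8 -1. ] d tool [0.     0.0015 0.0005] rot [ 0.   -0.01 -0.2 ]
```

To row units: 0.002 m / 0.5 = 0.004, 0.001 m / 0.5 = 0.002.

```bash
for i in 1 ; do python3 steer.py '[[[0,0,0.002,0,0,0,0],[0,0,0.004,0,0,0,0],[0,0,0.004,0,0,0,0]]]' | grep -E "force|pos"
python3 -c "from h import *;to(-36,43,78)"; python3 steer.py '[[[0,0,0.002,0,0,0,0],[0,0,0.004,0,0,0,0],[0,0,0.004,0,0,0,0]]]' | grep -E "force|pos"
python3 -c "from h import *;to(-36,43,78)"; done
```

```text
tcp_pos: [0.5134, -0.0067, 0.0785]
wrist_force: [-1.1, -0.7, -0.1]
gripper_force: 0.4
t 5.3 box [-36.   43.5  78.5] F box [-0.9 -0.9 -0.1] d tool [ 0.     -0.0005  0.0005] rot [-0.   -0.01 -0.2 ]
tcp_pos: [0.5138, -0.0047, 0.0786]
wrist_force: [-0.6, -0.4, 0.2]
gripper_force: 0.4
t 5.6 box [-35.9  45.5  78.6] F box [-0.5 -0.5  0.2] d tool [ 0.0001 -0.0025  0.0006] rot [ 0.  -0.  -0.2]
```

To row units: 0.002 m / 0.5 = 0.004, 0.001 m / 0.5 = 0.002.

```bash
python3 steer.py '[[[0,0,0.002,0,0,0,0],[0,0,0.004,0,0,0,0],[0,0,0.004,0,0,0,0]]]' | grep -E "force|pos"
python3 - <<'E'
from h import *;to(-36,43,78)
from station import r, vision, monitor, finish_job
a=[]
for n in("side","scene"):
    c=vision.capture(n);np.savez(n+"3.npz",**c);u,v=proj(c,w(-30,50,90)).astype(int);print(n,u,v,"left wall px",proj(c,w(-30,58,90)))
    a.append(cv2.resize(c["pixels"][v-50:v+50,u-65:u+65,::-1],(520,400)))
cv2.imwrite("pics/s3.png",cv2.resize(np.hstack(a),(800,308)))
E
```

```text
tcp_pos: [0.5141, -0.0026, 0.0786]
wrist_force: [0.1, -0.3, -0.8]
gripper_force: 0.3
t 5.9 box [-35.9  47.6  78.6] F box [ 0.1 -0.3 -0.8] d tool [ 0.0001 -0.0046  0.0006] rot [ 0.01  0.   -0.19]
side 309 271 left wall px [309.07092193 269.011678  ]
scene 331 261 left wall px [329.22534061 258.94021743]
```

View pics/s3.png

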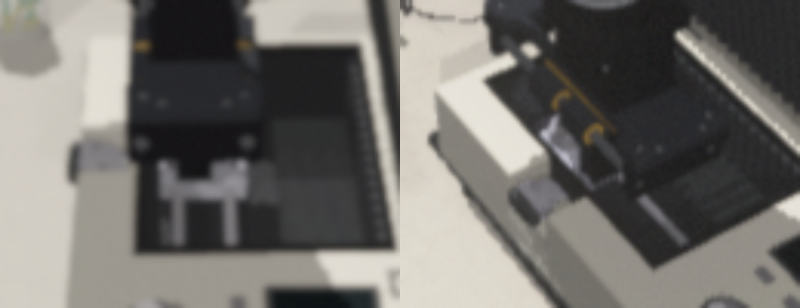

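The carriage moves with the fingers: its rods show behind it, at left-panel (175,220). It hasn't reached the stop yet, so I'll keep pushing in small steps.

To row units: 0.002 m / 0.5 = 0.004, 0.001 m / 0.5 = 0.002.

```bash
python3 steer.py '[[[0,0,0.002,0,0,0,0],[0,0,0.004,0,0,0,0],[0,0,0.004,0,0,0,0]]]' | grep -E "force"
python3 -c "from h import *;to(-36,43,78)"; python3 steer.py '[[[0,0,0.002,0,0,0,0],[0,0,0.004,0,0,0,0],[0,0,0.004,0,0,0,0]]]' | grep -E "force"
python3 -c "from h import *;to(-36,43,78)"
```

```text
wrist_force: [-0.0, -4.2, 0.2]
gripper_force: 1.6
t 6.3 box [-35.8  49.1  78.6] F box [ 0.7 -4.1  0.2] d tool [ 0.0002 -0.0061  0.0006] rot [-0.04 -0.   -0.19]
wrist_force: [1.1, -11.6, -0.0]
gripper_force: 5.4
t 6.6 box [-35.9  49.2  78.7] F box [  3.  -11.3  -0. ] d tool [ 0.     -0.0062  0.0007] rot [-0.2  -0.06 -0.19]
```

To row units: 0.001 m / 0.5 = 0.002.

```bash
python3 steer.py '[[[0,0,0.002,0,0,0,0],[0,0,0.002,0,0,0,0],[0,0,0.002,0,0,0,0]]]' | grep -E "force"
python3 -c "from h import *;to(-36,43,78)"
```

```text
wrist_force: [0.8, -14.1, -0.1]
gripper_force: 7.1
t 6.9 box [-35.9  49.3  78.7] F box [  3.2 -13.7  -0.1] d tool [ 0.     -0.0063  0.0007] rot [-0.27 -0.09 -0.2 ]
```

The carriage is firm against its stop. I'll back off, rise, and go over and behind the lid.

To row units: -0.265 m / 0.5 = -0.53, -0.25 m / 0.5 = -0.5.

```bash
python3 steer.py '[[[0,0,-0.02,0,0,0,0],[0,0,-0.05,0,0,0,0],[0,0,-0.05,-0.1,0,0,0],[0,0,-0.05,-0.2,0,0,0],[0,0,-0.05,-0.3,0,0,0],[0,0,-0.05,-0.4,0,0,0],[0,0,-0.05,-0.5,0,0,0],[0,0,-0.05,-0.53,0,0,0]]]' | grep force; python3 steer.py '[[[0,0,0,0,0,0,0]]]' | grep force
python3 - <<'E'
from h import *;to(118,36,340)
from station import r, vision, monitor, finish_job
for n in("side","scene"):
    b=tob(cloud(vision.capture(n)))
    m=(b[...,2]>150)&(b[...,2]<320)&(b[...,0]>35)&(b[...,0]<150)&(b[...,1]>-95)&(b[...,1]<-60)
    P=b[m];print(n,"lid right end",m.sum(),P.min(0).round(),P.max(0).round())
    for z in(160,200,240,280):
        k=abs(P[:,2]-z)<6;print(z,np.percentile(P[k,0],[3,50,97]).round() if k.any() else 0)
E
```

```text
wrist_force: [-0.6, 0.3, 0.4]
gripper_force: 0.0
wrist_force: [-0.6, 0.1, -1.0]
gripper_force: 0.0
t 7.8 box [-34.9  27.7 347. ] F box [-0.6 -0.  -1. ] d tool [-0.1528  0.0088  0.0081] rot [ 0.21  0.41 -0.19]
side lid right end 875 [ 56. -90. 150.] [ 96. -60. 298.]
160 [78. 85. 94.]
200 [71. 78. 87.]
240 [64. 71. 79.]
280 [58. 64. 71.]
scene lid right end 697 [ 56. -88. 150.] [ 94. -60. 296.]
160 [80. 82. 93.]
200 [72. 75. 86.]
240 [65. 67. 79.]
280 [58. 60. 70.]
```

To row units: -0.155 m / 0.5 = -0.31, -0.15 m / 0.5 = -0.3.

```bash
python3 steer.py '[[[0,-0.1,0.018,0,0,0,0],[0,-0.2,0.018,0,0,0,0],[0,-0.3,0.018,0,0,0,0],[0,-0.31,0.018,0,0,0,0],[0,-0.31,0.018,0.06,0,0,0],[0,-0.31,0.018,0.12,0,0,0],[0,-0.31,0.018,0.166,0,0,0],[0,-0.31,0.018,0.166,0,0,0]]]' | grep force
python3 -c "from h import *;to(90,36,264);to(70,36,264)"
```

```text
wrist_force: [-0.5, -0.4, -1.0]
gripper_force: 0.0
t 8.7 box [115.9  35.4 254.1] F box [-0.4 -0.5 -1. ] d tool [ 0.0261  0.0005 -0.0096] rot [-0.13 -0.69 -0.22]
t 8.7 box [115.9  35.4 254.1] F box [-0.4 -0.5 -1. ] d tool [ 0.046   0.0004 -0.0094] rot [-0.13 -0.69 -0.22]
```

To row units: 0.055 m / 0.5 = 0.11, 0.05 m / 0.5 = 0.1.

```bash
python3 steer.py '[[[0,0.02,0,-0.02,0,0,0],[0,0.04,0,-0.02,0,0,0],[0,0.06,0,-0.02,0,0,0],[0,0.08,0,-0.02,0,0,0],[0,0.1,0,-0.02,0,0,0],[0,0.11,0,-0.02,0,0,0]]]' | grep force
python3 -c "from h import *;to(53,36,264);to(23,36,252);to(-3,36,234)"
```

```text
wrist_force: [0.1, 0.1, 0.1]
gripper_force: 0.3
t 9.3 box [ 63.   36.1 271.2] F box [0.  0.1 0.1] d tool [ 0.01   -0.0001  0.0072] rot [ 0.02  0.06 -0.18]
t 9.3 box [ 63.   36.1 271.2] F box [0.  0.1 0.1] d tool [ 0.04   -0.0002  0.0192] rot [ 0.02  0.06 -0.18]
t 9.3 box [ 63.   36.1 271.2] F box [0.  0.1 0.1] d tool [ 0.066  -0.0003  0.0372] rot [ 0.02  0.06 -0.18]
```

To row units: 0.066 m / 0.5 = 0.132, 0.06 m / 0.5 = 0.12.

```bash
python3 steer.py '[[[0,0.02,0,0.014,0,0,0],[0,0.04,0,0.02,0,0,0],[0,0.06,0,0.028,0,0,0],[0,0.08,0,0.038,0,0,0],[0,0.1,0,0.05,0,0,0],[0,0.12,0,0.066,0,0,0],[0,0.132,0,0.074,0,0,0],[0,0.132,0,0.074,0,0,0]]]' | grep force
python3 - <<'E'
from h import *;to(-14,36,223);to(-25,36,210);to(-42,36,183);to(-53,36,153)
from station import r, vision, monitor, finish_job
c=vision.capture("scene");cv2.imwrite("pics/s4.png",c["pixels"][100:400,200:600,::-1])
E
```

```text
wrist_force: [0.0, -0.0, -0.1]
gripper_force: 0.3
t 10.1 box [ -3.   36.2 233.2] F box [ 0.  -0.  -0.1] d tool [ 0.011  -0.0002  0.0103] rot [-0.02 -0.07 -0.18]
t 10.1 box [ -3.   36.2 233.2] F box [ 0.  -0.  -0.1] d tool [ 0.022  -0.0002  0.0233] rot [-0.02 -0.07 -0.18]
t 10.1 box [ -3.   36.2 233.2] F box [ 0.  -0.  -0.1] d tool [ 0.039  -0.0003  0.0503] rot [-0.02 -0.07 -0.18]
t 10.1 box [ -3.   36.2 233.2] F box [ 0.  -0.  -0.1] d tool [ 0.0499 -0.0003  0.0803] rot [-0.02 -0.07 -0.18]
```

View pics/s4.png

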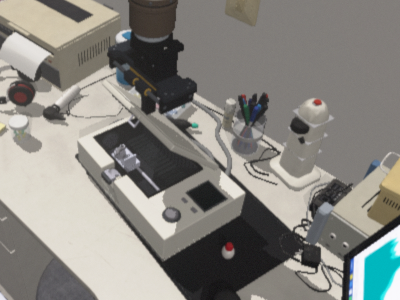

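The lid is swinging over under the fingers, now about half shut with its edge near (150,110). The carriage stays at the left. I'll continue along the arc.

To row units: 0.08 m / 0.5 = 0.16, 0.064 m / 0.5 = 0.128.

```bash
python3 steer.py '[[[0,0.012,0,0.01,0,0,0],[0,0.024,0,0.022,0,0,0],[0,0.044,0,0.046,0,0,0],[0,0.06,0,0.07,0,0,0],[0,0.076,0,0.1,0,0,0],[0,0.09,0,0.128,0,0,0],[0,0.1,0,0.16,0,0,0],[0,0.1,0,0.16,0,0,0]]]' | grep force
python3 -c "from h import *;to(-57,36,138);to(-58,36,122)"
```

```text
wrist_force: [-0.5, -0.2, 2.2]
gripper_force: 1.0
t 10.95 box [-54.   36.  151.7] F box [-0.4 -0.2  2.2] d tool [0.003  0.     0.0137] rot [-0.07 -0.24 -0.22]
t 10.95 box [-54.   36.  151.7] F box [-0.4 -0.2  2.2] d tool [0.0039 0.     0.0297] rot [-0.07 -0.24 -0.22]
```

To row units: 0.026 m / 0.5 = 0.052, 0.023 m / 0.5 = 0.046.

```bash
python3 steer.py '[[[0,0.004,0,0.012,0,0,0],[0,0.008,0,0.024,0,0,0],[0,0.01,0,0.036,0,0,0],[0,0.01,0,0.046,0,0,0],[0,0.01,0,0.052,0,0,0],[0,0.01,0,0.052,0,0,0]]]' | grep force
python3 -c "from h import *;to(-58,36,122)"
```

```text
wrist_force: [-1.1, -1.7, 3.8]
gripper_force: 2.0
t 11.55 box [-57.1  36.4 127.9] F box [-0.7 -1.9  3.8] d tool [ 0.0009 -0.0004  0.0059] rot [-0.01 -0.02 -0.2 ]
```

```bash
python3 steer.py '[[[0,0,0,0.006,0,0,0],[0,0,0,0.01,0,0,0],[0,0,0,0.01,0,0,0]]]' | grep force
python3 -c "from h import *;to(-58,36,122)";python3 steer.py '[[[0,0,0,0.004,0,0,0],[0,0,0,0.006,0,0,0],[0,0,0,0.006,0,0,0]]]' | grep force
python3 -c "from h import *;to(-58,36,122)"
```

```text
wrist_force: [-2.2, 0.5, 2.9]
gripper_force: 1.5
t 11.85 box [-57.6  36.4 121.9] F box [-2.3  0.1  2.9] d tool [ 0.0004 -0.0004 -0.0001] rot [-0.01 -0.1  -0.22]
wrist_force: [-5.8, 1.0, 11.3]
gripper_force: 5.8
t 12.15 box [-57.4  36.4 120.6] F box [-5.9  0.  11.3] d tool [ 0.0006 -0.0004 -0.0014] rot [-0.03 -0.06 -0.18]
```

To row units: 0.002 m / 0.5 = 0.004, 0.001 m / 0.5 = 0.002.

```bash
python3 steer.py '[[[0,0,0,0.002,0,0,0],[0,0,0,0.004,0,0,0],[0,0,0,0.004,0,0,0],[0,0,0,0.004,0,0,0]]]' | grep force
python3 -c "from h import *;to(-58,36,122)";python3 steer.py '[[[0,0,0,-0.01,0,0,0],[0,0,0,-0.02,0,0,0],[0,0,0,-0.06,0,0,0],[0,0,0,-0.12,0,0,0],[0,0,0,-0.12,0,0,0]]]' | grep force
python3 - <<'E'
from h import *;to(-58,-126,160)
from station import r, vision, monitor, finish_job
for n in("side","scene"):
    b=tob(cloud(vision.capture(n)))
    m=(b[...,2]>114)&(b[...,2]<150)&(b[...,0]>-85)&(b[...,0]<-50)&(b[...,1]>-75)&(b[...,1]<140)
    print(n,m.sum(),np.percentile(b[m][:,2],[5,50,95]).round(1))
E
```

```text
wrist_force: [-10.9, 2.0, 23.0]
gripper_force: 11.3
t 12.55 box [-57.4  36.4 120.4] F box [-11.    0.2  23. ] d tool [ 0.0006 -0.0004 -0.0016] rot [-0.04 -0.01 -0.14]
wrist_force: [1.0, 0.4, 0.9]
gripper_force: 0.0
t 13.05 box [-54.1  37.5 180.9] F box [0.9 0.6 0.9] d tool [ 0.0036 -0.1635  0.0204] rot [ 0.15  0.45 -0.16]
side 1280 [123.2 125.1 127. ]
scene 1256 [120.5 123.1 125.6]
```

To row units: -0.164 m / 0.5 = -0.328, 0.02 m / 0.5 = 0.04.

```bash
python3 steer.py '[[[0,0.008,-0.1,0,0,0,0],[0,0.008,-0.2,0,0,0,0],[0,0.008,-0.3,0,0,0,0],[0,0.008,-0.328,0,0,0,0],[0,0.008,-0.328,0.04,0,0,0],[0,0.008,-0.328,0.08,0,0,0],[0,0.008,-0.328,0.08,0,0,0]]]' | grep force
python3 - <<'E'
from h import *;to(-58,-126,118)
from station import r, vision, monitor, finish_job
for n in("side","scene"):
    c=vision.capture(n);b=tob(cloud(c))
    m=(b[...,2]>112)&(b[...,2]<180)&(b[...,0]>-85)&(b[...,0]<-50)&(b[...,1]>-75)&(b[...,1]<140)
    print(n,m.sum(),np.percentile(b[m][:,2],[5,50,95]).round(1))
    cv2.imwrite(f"pics/{n}5.png",c["pixels"][:,:,::-1])
E
```

```text
wrist_force: [-0.8, -0.9, 0.4]
gripper_force: 0.0
t 13.85 box [ -64.4 -127.9  133.8] F box [-0.7 -1.1  0.4] d tool [-0.0065  0.0019  0.0158] rot [-0.01 -0.49 -0.3 ]Traceback (most recent call last):
  File "<stdin>", line 6, in <module>
    return _quantile_unchecked(
        a, q, axis, out, overwrite_input, method, keepdims, weights)
    return _ureduce(a,
                    func=_quantile_ureduce_func,
    ...<5 lines>...
                    overwrite_input=overwrite_input,
                    method=method)
    r = func(a, **kwargs)
    result = _quantile(arr,
                       quantiles=q,
    ...<2 lines>...
                       out=out,
                       weights=wgt)
    slices_having_nans = np.isnan(arr[-1, ...])
                                  ~~~^^^^^^^^^
IndexError: index -1 is out of bounds for axis 0 with size 0
```

Side view is occluded by the gripper; I'll correct the position and use the scene camera.

To row units: -0.003 m / 0.5 = -0.006, 0.001 m / 0.5 = 0.002.

```bash
python3 steer.py '[[[0,-0.006,0.002,0,0,0,0],[0,-0.006,0.002,0,0,0,0]]]' | grep force
python3 - <<'E'
from h import *;to(-58,-126,118)
from station import r, vision, monitor, finish_job
c=vision.capture("scene");b=tob(cloud(c))
m=(b[...,2]>112)&(b[...,2]<180)&(b[...,0]>-85)&(b[...,0]<-50)&(b[...,1]>0)&(b[...,1]<140)
print(m.sum(),np.percentile(b[m][:,2],[5,50,95]).round(1))
cv2.imwrite("pics/s5.png",cv2.resize(c["pixels"][180:380,250:470,::-1],(660,600)))
E
```

```text
wrist_force: [0.3, 0.3, -0.6]
gripper_force: 0.0
t 14.1 box [ -57.3 -126.2  138.3] F box [ 0.2  0.3 -0.6] d tool [0.0007 0.0002 0.0203] rot [-0.    0.11 -0.15]
754 [120.6 123.2 125.5]
```

View pics/s5.png

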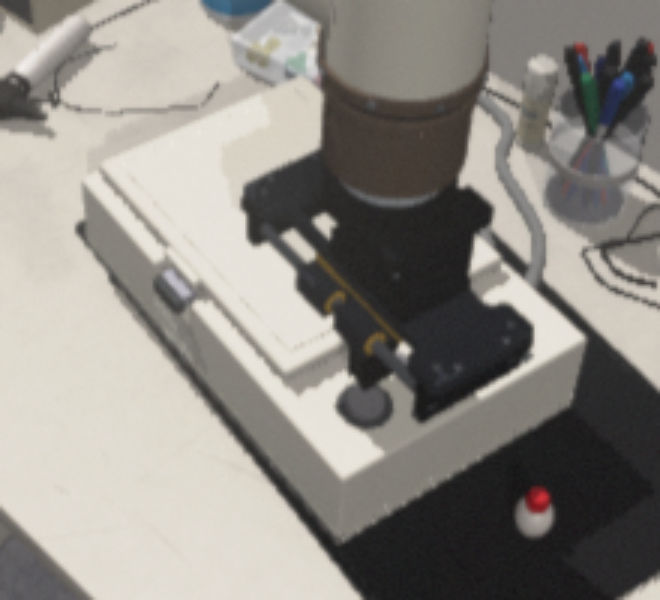

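The picture shows the lid flat and shut, with its catch at (175,290), and the fingertips above the button at (365,400). Now I'll press it.

To row units: 0.026 m / 0.5 = 0.052, 0.023 m / 0.5 = 0.046.

```bash
python3 steer.py '[[[0,0,0,0.02,0,0,0],[0,0,0,0.04,0,0,0],[0,0,0,0.046,0,0,0],[0,0,0,0.052,0,0,0],[0,0,0,0.052,0,0,0]]]' | grep force;python3 -c "from h import *;to(-58,-126,110)"
```

```text
wrist_force: [-2.7, 2.4, 3.5]
gripper_force: 2.2
t 14.65 box [ -59.3 -126.5  111.4] F box [-3.1  1.9  3.5] d tool [-0.0013  0.0005  0.0014] rot [-0.01 -0.12 -0.2 ]
```

To row units: 0.003 m / 0.5 = 0.006, 0.002 m / 0.5 = 0.004.

```bash
python3 steer.py '[[[0,0,0,0.004,0,0,0],[0,0,0,0.006,0,0,0],[0,0,0,0.006,0,0,0],[0,0,0,0.006,0,0,0]]]' | grep force;python3 -c "from h import *;to(-58,-126,110)"
```

```text
wrist_force: [-5.8, 3.5, 15.1]
gripper_force: 7.8
t 15.05 box [ -58.9 -126.6  110.7] F box [-6.3  2.5 15.1] d tool [-0.0009  0.0006  0.0007] rot [-0.03 -0.01 -0.16]
```

The button is at the bottom of its travel (15 N). I'll let go and check.

To row units: -0.14 m / 0.5 = -0.28, -0.11 m / 0.5 = -0.22.

```bash
python3 steer.py '[[[0,0,0,-0.02,0,0,0],[0,0,0,-0.06,0,0,0],[0,0,0,-0.14,0,0,0],[0,0,0,-0.22,0,0,0],[0,0.06,0,-0.28,0,0,0],[0,0.06,0,-0.28,0,0,0],[0,0.06,0,-0.28,0,0,0],[0,0.06,0,-0.28,0,0,0]]]' | grep force
python3 - <<'E'
from h import *
from station import r, vision, monitor, finish_job
for n in("side","scene"):
    c=vision.capture(n);b=tob(cloud(c))
    m=(b[...,2]>111)&(b[...,2]<180)&(b[...,0]>-85)&(b[...,0]<-50)&(b[...,1]>0)&(b[...,1]<140)
    k=(b[...,2]>100)&(b[...,2]<120)&(np.hypot(b[...,0]+58,b[...,1]+126)<10)
    print(n,"lid",np.median(b[m][:,2]),"button",np.median(b[k][:,2]) if k.any() else None)
print(monitor.sense()["joint_velocities"].round(2))
E
```

```text
wrist_force: [0.2, -0.6, -0.7]
gripper_force: 0.0
side lid 125.30861474889431 button 115.49412941798332
scene lid 122.98437146508579 button 113.38687072725595
[ 0.06  0.07  0.24  0.08 -0.24 -0.03]
```

```bash
python3 -c "
from station import r, vision, monitor, finish_job
print(finish_job())"
```

```text
the job is handed in; nothing more can be done
None
```

The carriage is against its stop, the lid is shut and held by the catch, and the start button was pressed and is up again. I handed the job in at about 16 s; no verdict came back, and the jar, otoscope and ear bulb were not re-measured.

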